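# Stand the corked sauna scent bottles on their matching coasters

### The arm

A 6-joint arm with a two-finger parallel gripper is mounted at the origin on the work surface. World frame = base frame: x ahead of the robot, y to its left, z up, the work surface at z = 0. Lengths are in m, angles in rad, forces in N, time in s.
With the tool pointing down it reaches from about 0.3 to 0.775 m from the base axis. Payload 14.6 kg.
Tool frame: the origin (TCP) lies at the very end of the fingers, on their centre line; the grasp point (between the pads) lies 19 mm behind it; z points along the fingers, y is the line along which they close (so a half turn about z gives the same grasp; the last joint's range is limited). The gripper opens to 94 mm and grips with 3 to 60 N. Pads are 16 mm wide; open, the fingers measure 119 mm over their backs; the gripper's body (75 mm by 177 mm) begins 78 mm behind the grasp point.
Start: joints at [1.046, 0.3, 1.521, -0, 1.321, -0.067], TCP at [0.243, 0.493, 0.205] pointing down, gripper open.
Joint ranges: [-3.03, 3.03], [-0.79, 2.21], [0.23, 2.52], [-1.04, 4.18], [0, 3.07], [-2.55, 2.55]. Speed limits (rad/s): [2.22, 2.22, 2.57, 3.14, 3.14, 3.14].

### API

Orientations are given as [roll, pitch, yaw] about the fixed x, y, z axes, in that order (R = Rz(yaw) Ry(pitch) Rx(roll)).
In Python, from station import ctrl, cams gives the robot as it stands. The module is installed in compiled form; this text tells all that it offers.
- The arm moves only by the tool arm_command, never from a script. Its argument "plan" is a list that holds one entry, the list of rows, each a list of 7 numbers: the shift along the tool's x, y, z in shares of 500 mm (1.0 is 500 mm), then the turn, a rotation vector about the tool's x, y, z in normalised numbers (1 is pi rad), then the closure, from -1 (fully open) to 1 (shut). A call has 1 to 12 rows; each row is the pose to reach, as a shift and turn from the pose commanded when the call began, along the tool's axes at that moment; what a row does not reach only later rows make up. A row lasts 1/10 s, in which the tool goes at most 50 mm and 8.59 degrees, less where a joint would pass 70% of its speed; a pose out of reach is approached as far as the arm can. A call with a gripper value outside its range is refused whole. The fingers move at their own pace and stop on an object; "squeeze" is the grip in N (left out, the last holds). Time passes only in rows, so rows that repeat a pose let the fingers close. It gives the time, the measured TCP pose, the force, the opening and the grip force at its end, in the units of the state.
- ctrl.get_obs(): the state, without advancing time (a new reading comes with each control period).
- cams.camera(name): name is "scene" or "top" or "wrist"; returns (picture, depth): 420x560x3 uint8, blue, green, red; 420x560 float32, m along the optical axis (not along the pixel's ray), 0 where there is no reading.
- cams.camera_info(name): a dict with "fx", "fy", "cx", "cy" (pixels), "world_to_cam" (4x4, takes a point from world to camera coordinates). Camera axes: x right, y down, z forward; pixel columns grow to the right and rows downward; lengths in m; the calibration is good to about 2 mm. A picture is of the moment at which its call begins: read the wrist's pose just before it. camera_info takes no time and is no camera call; for the wrist camera it gives the pose at the moment of the call.
- ctrl.hand_in(): hands the job in; it is judged then, once.
The state is a dict: "time_s": time; "qpos": joint angles; "joint_vel": joint speeds; "tau": joint torques, N m; "ee_pos": TCP position; "eef_rot": TCP orientation; "force": force on the tool from outside, world axes, zero at the start; "moment": the same for the moment, N m; "grip_width": finger opening in m; "grip_force": force on a finger pad.
Only numpy, scipy, OpenCV 4.12 (cv2) and the standard library are available. Lean on these libraries where they do the work, as an engineer would, in place of code of your own. Each camera call takes 0.05 s, during which the arm holds its last target. There are 200 camera calls.

### The job

Stand each of the four cork-stoppered scent bottles upright in the middle of the round wooden coaster whose pad has the colour of its glass (green on green, amber on amber, blue on blue, milky white on white), so that its base is wholly on the coloured pad. Carry them one after another and set each down without dropping it or tipping it over. Leave the two bottles with black screw caps where they are.

Things in the scene. Friction and masses are not known exactly. Their poses are not given: they have to be found in the camera images.
- green_corked: Loose opaque green glass bottle with a natural cork stopper (19 mm across, light brown). Upright, round: straight body 44 mm in diameter from the base up to 70 mm, then shoulder and neck, 99 mm high in all, 0.10 to 0.20 kg, rigid. Origin: centre of its underside; z up along the bottle. Grip the straight body, fingers from above.
- amber_corked: Loose opaque amber (orange) glass bottle with a natural cork stopper (19 mm across, light brown). Upright, round: straight body 44 mm in diameter from the base up to 70 mm, then shoulder and neck, 99 mm high in all, 0.10 to 0.20 kg, rigid. Origin: centre of its underside; z up along the bottle. Grip the straight body, fingers from above.
- blue_corked: Loose opaque blue glass bottle with a natural cork stopper (19 mm across, light brown). Upright, round: straight body 44 mm in diameter from the base up to 70 mm, then shoulder and neck, 99 mm high in all, 0.10 to 0.20 kg, rigid. Origin: centre of its underside; z up along the bottle. Grip the straight body, fingers from above.
- white_corked: Loose opaque milky white glass bottle with a natural cork stopper (19 mm across, light brown). Upright, round: straight body 44 mm in diameter from the base up to 70 mm, then shoulder and neck, 99 mm high in all, 0.10 to 0.20 kg, rigid. Origin: centre of its underside; z up along the bottle. Grip the straight body, fingers from above.
- green_coaster: Round ash-wood coaster, 86 mm in diameter, 10 mm thick, fixed to the ledge, with a flat round green pad 72 mm in diameter in the middle of its top. Origin: centre of its underside, on the ledge; the top where a bottle stands is 10 mm above it.
- amber_coaster: Round ash-wood coaster, 86 mm in diameter, 10 mm thick, fixed to the ledge, with a flat round amber (orange) pad 72 mm in diameter in the middle of its top. Origin: centre of its underside, on the ledge; the top where a bottle stands is 10 mm above it.
- blue_coaster: Round ash-wood coaster, 86 mm in diameter, 10 mm thick, fixed to the ledge, with a flat round blue pad 72 mm in diameter in the middle of its top. Origin: centre of its underside, on the ledge; the top where a bottle stands is 10 mm above it.
- white_coaster: Round ash-wood coaster, 86 mm in diameter, 10 mm thick, fixed to the ledge, with a flat round white pad 72 mm in diameter in the middle of its top. Origin: centre of its underside, on the ledge; the top where a bottle stands is 10 mm above it.
- green_capped: Loose opaque green glass bottle with a black plastic screw cap (26 mm across). Upright, round: straight body 44 mm in diameter from the base up to 70 mm, then shoulder and neck, 99 mm high in all, 0.10 to 0.20 kg, rigid. Origin: centre of its underside; z up along the bottle. Grip the straight body, fingers from above. A bystander: it stays where it is.
- amber_capped: Loose opaque amber (orange) glass bottle with a black plastic screw cap (26 mm across). Upright, round: straight body 44 mm in diameter from the base up to 70 mm, then shoulder and neck, 99 mm high in all, 0.10 to 0.20 kg, rigid. Origin: centre of its underside; z up along the bottle. Grip the straight body, fingers from above. A bystander: it stays where it is.

How it is judged:
By the outcome, as a careful person would: the job done as asked, in the order asked, and still so for the second after the job is handed in, with the robot touching nothing.
It also fails if it takes over 106 s, if anything falls off the work surface, if the arm or the gripper's body presses on something with over 40 N, if the wrist force passes 120 N, or if a joint passes its speed limit or range.

## Working session

There is one attempt and no reset: what is moved stays moved. The work goes in short steps, Python scripts to look and compute and a tool call to move; the robot and the scene stay as the last step left them, time stands still between calls to the robot, and variables do not carry over. Pictures are saved under pics/ and viewed, at most 14 in all, crops included, and the job is handed in when it is done.

Besides the shell and the picture viewer there is one more tool, called after "Emit:" in YAML: its name, and indented under it one key for each argument. arm_command: Moves the arm, as the interface text tells. Its arguments: {"type":"object","properties":{"plan":{"type":"array"},"squeeze":{"type":"number"}},"required":["plan"]}

```bash
mkdir -p pics
python3 - <<'E'
from station import ctrl,cams
import cv2,numpy as np
o=ctrl.get_obs();print({k:np.round(v,3).tolist() for k,v in o.items()})
for n in("scene","top"):
    p,d=cams.camera(n);cv2.imwrite(f"pics/{n}0.png",p);np.save(f"{n}.npy",d)
    i=cams.camera_info(n);print(n,i["fx"],i["cx"],i["cy"],np.round(i["world_to_cam"],3).tolist())
E
```

```text
{'time_s': 0.0, 'qpos': [1.046, 0.3, 1.522, 0.0, 1.321, -0.067], 'joint_vel': [-0.002, 0.0, -0.001, 0.001, 0.001, 0.0], 'tau': [-0.001, -53.181, -35.274, 0.071, 0.024, -0.0], 'ee_pos': [0.243, 0.493, 0.205], 'eef_rot': [-3.14, -0.0, 2.684], 'force': [-0.375, 0.316, -0.397], 'moment': [0.023, 0.033, 0.017], 'grip_force': 0.0, 'grip_width': 0.094}
scene 487.6664483170784 283.49226621003993 211.60986780495472 [[0.5, 0.866, -0.023, -0.283], [0.524, -0.324, -0.788, -0.242], [-0.69, 0.382, -0.615, 1.662], [0.0, 0.0, 0.0, 1.0]]
top 418.58833258089686 276.62539290112073 209.6907740365283 [[0.004, -1.0, 0.001, 0.006], [-0.991, -0.004, -0.134, 0.542], [0.134, -0.001, -0.991, 0.986], [0.0, 0.0, 0.0, 1.0]]
```

View pics/scene0.png

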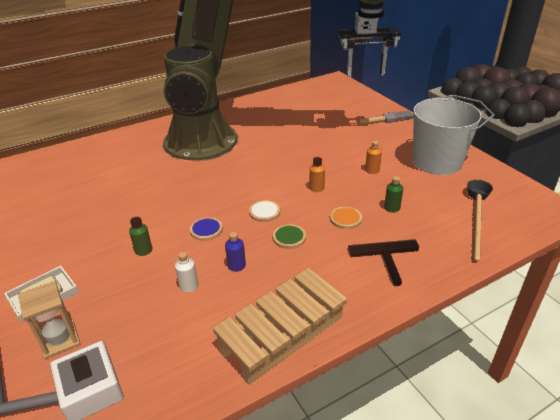

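View pics/top0.png

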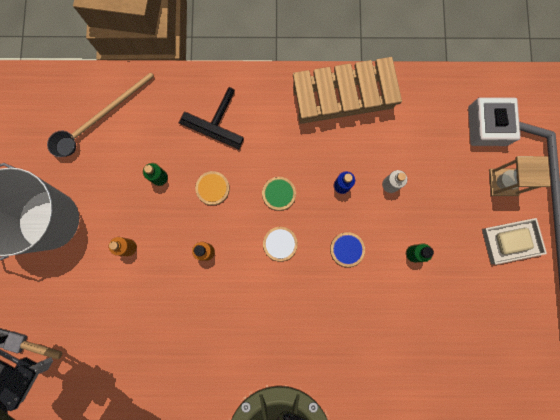

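The scene view shows the arm at the top, four corked and two capped bottles, and four coasters. In the top view:
- **Corked bottles:** green (155,174), amber (120,246), blue (345,182), white (398,180).
- **Capped bottles:** amber (203,251), green (421,253).
- **Pads:** amber (212,188), green (279,193), white (280,244), blue (347,249).

Next I'll triangulate across the two views.

```bash
cat > h.py <<'E'
from station import ctrl,cams
import cv2,numpy as np
def P(n):
    i=cams.camera_info(n);return np.array([[i["fx"],0,i["cx"]],[0,i["fy"],i["cy"]],[0,0,1]])@np.array(i["world_to_cam"])[:3]
def tri(P1,P2,a,b):
    X=cv2.triangulatePoints(P1,P2,np.float64(a).reshape(2,1),np.float64(b).reshape(2,1))[:,0];return X[:3]/X[3]
def plane(P,u,z):
    A=np.c_[P[:,0],P[:,1],-np.array([u[0],u[1],1])];return np.linalg.solve(A,-(P[:,2]*z+P[:,3]))[:2]
def comp(img,u,lo,hi,r=20):
    m=cv2.inRange(cv2.cvtColor(img,cv2.COLOR_BGR2HSV),np.array(lo),np.array(hi));w=np.zeros_like(m)
    cv2.circle(w,u,r,255,-1);n,l,s,c=cv2.connectedComponentsWithStats(m&w)
    k=1+np.argmax(s[1:,4]);return c[k],s[k],l==k
E
python3 - <<'E'
from h import *
T,S=cv2.imread("pics/top0.png"),cv2.imread("pics/scene0.png");PT,PS=P("top"),P("scene")
hs={'green':((45,80,30),(80,255,255)),'amber':((10,150,90),(25,255,255)),'blue':((110,120,40),(130,255,255)),'white':((0,0,150),(180,60,255))}
pad={'green':((279,193),(289,236)),'amber':((212,188),(346,217)),'blue':((347,249),(207,228)),'white':((280,244),(265,211))}
cork={'green':((152,170),(396,182)),'amber':((116,246),(375,146)),'blue':((346,178),(234,238)),'white':((399,176),(183,258)),
}
for n in pad:
    a,sa,_=comp(T,pad[n][0],*hs[n]);b,sb,_=comp(S,pad[n][1],*hs[n])
    X=tri(PT,PS,a,b);print('pad',n,a.round(1),sa[2:],sb[2:],X.round(4),'plane .01',plane(PT,a,.01).round(4),plane(PS,b,.01).round(4))
for n in cork:
    r=[cv2.resize(I[u[1]-14:u[1]+40,u[0]-25:u[0]+25],None,fx=4,fy=4,interpolation=cv2.INTER_NEAREST) for I,u in((T,cork[n][0]),(S,cork[n][1]))]
    cork[n]=np.vstack(r)
cv2.imwrite("pics/corks.png",cv2.resize(np.hstack(list(cork.values())),None,fx=1,fy=1))
# depth clouds near bottles
d=np.load("top.npy");i=cams.camera_info("top");v,u=np.mgrid[:420,:560]
C=np.stack([(u-i["cx"])/i["fx"]*d,(v-i["cy"])/i["fy"]*d,d,np.ones_like(d)],-1)@np.linalg.inv(i["world_to_cam"]).T
np.save("cloud.npy",C[...,:3])
for n,(a,b) in {'green':(155,174),'amber':(120,246),'blue':(345,182),'white':(398,180),'Camber':(203,251),'Cgreen':(421,253)}.items():
    c=C[b-15:b+16,a-15:a+16,:3].reshape(-1,3);zt=np.percentile(c[:,2],99.5);t=c[c[:,2]>zt-.006]
    s=c[(c[:,2]>.03)];print(n,zt.round(4),len(t),t.mean(0).round(4),((t.min(0)+t.max(0))/2).round(4),'body y-range',s[:,1].min().round(4),s[:,1].max().round(4), 'table',np.median(c[c[:,2]<.02,2]).round(4))
E
```

```text
pad green [278.6 192.9] [ 28  27 600] [ 26  16 341] [0.5884 0.0026 0.0089] plane .01 [0.5883 0.0028] [0.5895 0.0018]
pad amber [211.7 187.4] [ 29  28 627] [ 28  18 373] [0.6017 0.1719 0.009 ] plane .01 [0.6016 0.1718] [0.6027 0.171 ]
pad blue [347.5 249.2] [ 28  28 616] [ 26  17 342] [ 0.4475 -0.1685  0.009 ] plane .01 [ 0.4475 -0.1682] [ 0.4485 -0.169 ]
pad white [279.8 243.4] [ 29  30 680] [ 26  16 321] [ 0.4611 -0.0005  0.0095] plane .01 [ 0.4611 -0.0005] [ 0.4617 -0.0008]
green 1.0499 6 [0.4046 0.0087 1.0499] [0.4046 0.0087 1.0499] body y-range 0.0087 0.3284 table 0.0005
amber 0.102 62 [0.4492 0.3604 0.1453] [0.4325 0.198  0.573 ] body y-range 0.0087 0.3992 table 0.0007
blue 0.1021 50 [ 0.5976 -0.1471  0.1566] [ 0.5112 -0.078   0.5737] body y-range -0.1768 0.0087 table 0.0005
white 0.2919 5 [0.4046 0.0087 1.0499] [0.4046 0.0087 1.0499] body y-range -0.3007 0.0087 table 0.0002
Camber 0.1025 98 [0.4398 0.1784 0.1287] [0.4283 0.1026 0.5733] body y-range 0.0087 0.2053 table 0.0006
Cgreen 0.1021 104 [ 0.4385 -0.3336  0.0992] [ 0.4381 -0.3346  0.0997] body y-range -0.353 -0.3118 table 0.0005
```

View pics/corks.png

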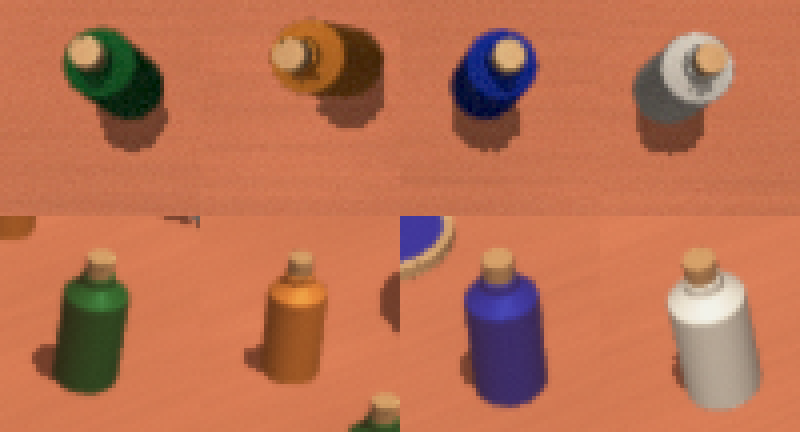

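The crops show all four corks clearly in both views. In the top view they sit near green (148,168), amber (114,246), blue (348,178) and white (402,177).

Run:
```python
from h import *
T,S=cv2.imread("pics/top0.png"),cv2.imread("pics/scene0.png");PT,PS=P("top"),P("scene");C=np.load("cloud.npy")
t={'green':(148,168),'amber':(114,246),'blue':(348,178),'white':(402,177)}
s={'green':(396,180),'amber':(375,144),'blue':(233,236),'white':(182,256)}
for n in t:
    a,sa,m=comp(T,t[n],(8,50,165),(22,150,255),6)
    b,sb,mb=comp(S,s[n],(8,50,120),(25,170,255),7)
    tb=np.array([sb[0]+sb[2]/2-.5, sb[1]+1.6])
    X=tri(PT,PS,a,tb)
    c=C[m];c=c[(c[:,2]>.08)&(c[:,2]<.12)]
    y,x=t[n][1],t[n][0];B=C[y-15:y+22,x-22:x+23].reshape(-1,3)
    B=B[(B[:,2]>.06)&(B[:,2]<.12)]
    print(n,a.round(1),sa[2:],sb,'tri',X.round(4),'ray z.099',plane(PT,a,.0985).round(4),'depth',c.mean(0).round(4),'sh',((B.min(0)+B.max(0))/2).round(4),(B.max(0)-B.min(0)).round(4))
```

```text
green [147.3 167.9] [ 9  8 47] [389 173  15  12 110] tri [0.6285 0.3065 0.108 ] ray z.099 [0.6302 0.3088] depth [0.6294 0.3073 0.0994] sh [0.6283 0.3072 0.0819] [0.042  0.0424 0.043 ]
amber [112.7 245. ] [ 8  7 43] [368 137  15  12 109] tri [0.4516 0.3764 0.1095] ray z.099 [0.4512 0.3791] depth [0.4512 0.3789 0.0994] sh [0.4506 0.3779 0.0812] [0.042  0.0426 0.0421]
blue [347.9 177.1] [ 7  7 43] [226 229  15  12 117] tri [ 0.6086 -0.1557  0.1065] ray z.099 [ 0.6103 -0.1571] depth [ 0.6101 -0.157   0.0996] sh [ 0.6103 -0.156   0.0814] [0.0431 0.0415 0.0427]
white [402.6 175.5] [10 10 67] [175 249  15  13 137] tri [ 0.6127 -0.2808  0.1077] ray z.099 [ 0.6146 -0.2841] depth [ 0.6136 -0.2812  0.0992] sh [ 0.6132 -0.28    0.0815] [0.0429 0.0414 0.0418]
```

Run:
```python
from h import *
C=np.load("cloud.npy")[150:270,0:110].reshape(-1,3)
B=C[(C[:,2]>.11)&(C[:,2]<.4)]
print(len(B),np.percentile(B,[0,2,50,98,100],axis=0).round(3).tolist())
for x in np.arange(.35,.6,.025):
    s=B[abs(B[:,0]-x)<.0125]
    if len(s):print(x.round(3),s[:,1].min().round(3),s[:,2].max().round(3))
```

```text
1447 [[0.418, 0.484, 0.11], [0.426, 0.487, 0.112], [0.527, 0.517, 0.146], [0.619, 0.624, 0.172], [0.625, 0.637, 0.175]]
0.425 0.536 0.173
0.45 0.505 0.172
0.475 0.493 0.172
0.5 0.486 0.173
0.525 0.484 0.174
0.55 0.488 0.173
0.575 0.497 0.173
```

The rows are not in the units I measure in: shifts go in shares of 500 mm and turns go in shares of pi rad. I convert before sending: -428 mm / 500 = -0.856, -390 mm / 500 = -0.78, -0.11 rad / 3.1416 = -0.035.

Emit:
arm_command:
  plan:
    - [[-0.08,0,-0.04,0,0,-0.035,-1],[-0.18,0.002,-0.04,0,0,-0.0732,-1],[-0.28,0.004,-0.04,0,0,-0.1082,-1],[-0.38,0.004,-0.04,0,0,-0.1457,-1],[-0.48,0.006,0,0,0,-0.1457,-1],[-0.58,0.006,0.02,0,0,-0.1457,-1],[-0.68,0.008,0.04,0,0,-0.1457,-1],[-0.78,0.008,0.08,0,0,-0.1457,-1],[-0.856,0.008,0.11,0,0,-0.1457,-1],[-0.856,0.008,0.11,0,0,-0.1457,-1],[-0.856,0.008,0.11,0,0,-0.1457,-1],[-0.856,0.008,0.11,0,0,-0.1457,-1]]

```text
time_s: 1.3
ee_pos: [0.6282, 0.3086, 0.1511]
eef_rot: [3.141, 0.0, -3.141]
force: [-0.4, -0.9, 0.8]
grip_width: 0.0938
grip_force: 0.0
```

Run:
```python
from h import *
p,d=cams.camera("wrist");cv2.imwrite("pics/w1.png",p)
print(P("wrist").round(2).tolist()); 
W=P("wrist")
for q in((.6285,.3075,.099),(.6285,.3075,.0)):
    r=W@np.array([*q,1]);print(r[:2]/r[2])
```

```text
[[73.44, 299.72, -268.62, -44.1], [343.39, 0.29, -119.62, -150.28], [0.26, 0.0, -0.96, 0.17]]
[277.74471768 220.93844058]
[277.965894   193.64035608]
```

View pics/w1.png

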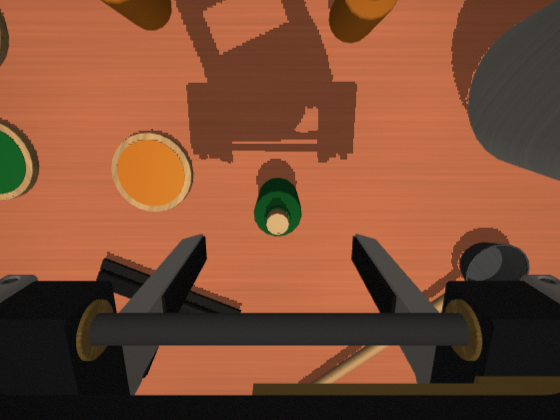

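The wrist view shows the cork at (277,222), against a predicted (278,221). The position holds to within 1–2 mm, so I'm descending.

To row units: 125 mm / 500 = 0.25, 118 mm / 500 = 0.236.

Emit:
arm_command:
  plan:
    - [[0,-0.002,0.08,0,0,0,-1],[0,-0.002,0.15,0,0,0,-1],[0,-0.002,0.21,0,0,0,-1],[0,-0.002,0.236,0,0,0,-1],[0,-0.002,0.25,0,0,0,-1],[0,-0.002,0.25,0,0,0,-1],[0,-0.002,0.25,0,0,0,1],[0,-0.002,0.25,0,0,0,1],[0,-0.002,0.25,0,0,0,1],[0,-0.002,0.25,0,0,0,1],[0,-0.002,0.25,0,0,0,1],[0,-0.002,0.25,0,0,0,1]]
  squeeze: 15

```text
time_s: 2.55
ee_pos: [0.6288, 0.3068, 0.0255]
eef_rot: [3.142, 0.0, 3.141]
force: [0.5, -0.3, 0.2]
grip_width: 0.0497
grip_force: 0.0
```

To row units: -125 mm / 500 = -0.25, -110 mm / 500 = -0.22.

Emit:
arm_command:
  plan:
    - [[0,0,0,0,0,0,1],[0,0,0,0,0,0,1],[0,0,0,0,0,0,1],[0,0,0,0,0,0,1],[0,0,-0.01,0,0,0,1],[0,0,-0.03,0,0,0,1],[0,0,-0.06,0,0,0,1],[0,0,-0.11,0,0,0,1],[0,0,-0.17,0,0,0,1],[0,0,-0.22,0,0,0,1],[0,0,-0.25,0,0,0,1],[0,0,-0.25,0,0,0,1]]

```text
time_s: 3.75
ee_pos: [0.6296, 0.3071, 0.1535]
eef_rot: [3.14, 0.004, 3.141]
force: [0.3, 0.1, -2.7]
grip_width: 0.0437
grip_force: 15.0
```

To row units: -305 mm / 500 = -0.61, -300 mm / 500 = -0.6.

Emit:
arm_command:
  plan:
    - [[0.004,-0.02,0,0,0,0,1],[0.01,-0.07,0,0,0,0,1],[0.018,-0.14,0,0,0,0,1],[0.028,-0.21,0,0,0,0,1],[0.036,-0.28,0,0,0,0,1],[0.046,-0.35,0,0,0,0,1],[0.056,-0.42,0,0,0,0,1],[0.064,-0.48,0,0,0,0,1],[0.072,-0.54,0,0,0,0,1],[0.076,-0.58,0,0,0,0,1],[0.08,-0.6,0,0,0,0,1],[0.08,-0.61,0,0,0,0,1]]

```text
time_s: 4.95
ee_pos: [0.588, 0.001, 0.1495]
eef_rot: [3.141, -0.002, 3.14]
force: [0.3, 0.7, -2.6]
grip_width: 0.0437
grip_force: 15.0
```

To row units: 110 mm / 500 = 0.22, 108 mm / 500 = 0.216.

Emit:
arm_command:
  plan:
    - [[0,0,0,0,0,0,1],[0,0,0.02,0,0,0,1],[0,0,0.06,0,0,0,1],[0,0,0.11,0,0,0,1],[0,0,0.15,0,0,0,1],[0,0,0.18,0,0,0,1],[0,0,0.2,0,0,0,1],[0,0,0.21,0,0,0,1],[0,0,0.216,0,0,0,1],[0,0,0.22,0,0,0,1],[0,0,0.22,0,0,0,1],[0,0,0.22,0,0,0,1]]

```text
time_s: 6.15
ee_pos: [0.589, 0.0018, 0.0409]
eef_rot: [-3.142, 0.001, 3.141]
force: [-0.1, -0.9, -2.2]
grip_width: 0.0437
grip_force: 15.0
```

To row units: 5 mm / 500 = 0.01, 4 mm / 500 = 0.008.

Emit:
arm_command:
  plan:
    - [[0,0,0.004,0,0,0,1],[0,0,0.006,0,0,0,1],[0,0,0.008,0,0,0,1],[0,0,0.01,0,0,0,1],[0,0,0.01,0,0,0,1],[0,0,0.01,0,0,0,1]]

```text
time_s: 6.75
ee_pos: [0.5888, 0.0018, 0.0355]
eef_rot: [-3.142, 0.0, 3.141]
force: [0.5, 0.4, -1.6]
grip_width: 0.0437
grip_force: 15.0
```

To row units: 0.9 mm / 500 = 0.0018, 0.6 mm / 500 = 0.0012.

Emit:
arm_command:
  plan:
    - [[0,0,0.0006,0,0,0,1],[0,0,0.0012,0,0,0,1],[0,0,0.0018,0,0,0,1],[0,0,0.0018,0,0,0,1],[0,0,0.0018,0,0,0,1]]

```text
time_s: 7.25
ee_pos: [0.5889, 0.0018, 0.0354]
eef_rot: [-3.142, 0.001, 3.141]
force: [-4.6, -0.1, 8.7]
grip_width: 0.0437
grip_force: 15.0
```

Contact: the force rose to 8.7 N. Releasing.

To row units: -120 mm / 500 = -0.24, -115 mm / 500 = -0.23.

Emit:
arm_command:
  plan:
    - [[0,0,0,0,0,0,-1],[0,0,0,0,0,0,-1],[0,0,0,0,0,0,-1],[0,0,0,0,0,0,-1],[0,0,0,0,0,0,-1],[0,0,-0.01,0,0,0,-1],[0,0,-0.04,0,0,0,-1],[0,0,-0.1,0,0,0,-1],[0,0,-0.17,0,0,0,-1],[0,0,-0.23,0,0,0,-1],[0,0,-0.24,0,0,0,-1],[0,0,-0.24,0,0,0,-1]]

```text
time_s: 8.45
ee_pos: [0.5891, 0.0018, 0.1561]
eef_rot: [-3.141, 0.003, 3.141]
force: [0.6, 0.6, 0.2]
grip_width: 0.0938
grip_force: 0.0
```

Run:
```python
from h import *
p,d=cams.camera("wrist");cv2.imwrite("pics/w2.png",p);print(ctrl.get_obs()["ee_pos"])
```

```text
[0.58856649 0.00180204 0.15467886]
```

View pics/w2.png

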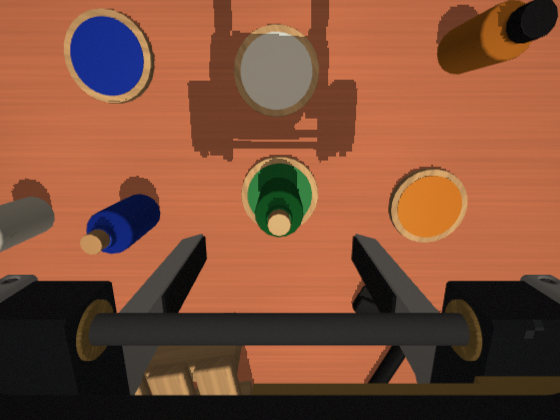

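The wrist view shows the green bottle upright at (279,200), inside its pad. Next is the amber bottle.

To row units: 376 mm / 500 = 0.752, 138 mm / 500 = 0.276.

Emit:
arm_command:
  plan:
    - [[0.016,0.04,0,0,0,0,-1],[0.044,0.12,0,0,0,0,-1],[0.072,0.2,0,0,0,0,-1],[0.102,0.28,0,0,0,0,-1],[0.132,0.36,0,0,0,0,-1],[0.162,0.44,0,0,0,0,-1],[0.19,0.52,0,0,0,0,-1],[0.22,0.6,0,0,0,0,-1],[0.25,0.68,0,0,0,0,-1],[0.27,0.73,0,0,0,0,-1],[0.276,0.752,0,0,0,0,-1],[0.276,0.752,0,0,0,0,-1]]

```text
time_s: 9.7
ee_pos: [0.4503, 0.3782, 0.1535]
eef_rot: [-3.141, -0.001, -3.14]
force: [1.1, 0.9, -0.5]
grip_width: 0.0943
grip_force: 0.0
```

Emit:
arm_command:
  plan:
    - [[0,0,0,0,0,0,-1],[0,0,0,0,0,0,-1]]

```text
time_s: 9.9
ee_pos: [0.4514, 0.3766, 0.1544]
eef_rot: [-3.141, -0.0, 3.14]
force: [-0.1, 1.2, -0.3]
grip_width: 0.0942
grip_force: 0.0
```

Run:
```python
from h import *
W=P("wrist");p,d=cams.camera("wrist");cv2.imwrite("pics/w3.png",p);print(ctrl.get_obs()["ee_pos"],ctrl.get_obs()["eef_rot"])
r=W@np.array([.451,.3785,.099,1]);print(r[:2]/r[2])
a,s,_=comp(p,tuple(int(v) for v in r[:2]/r[2]),(8,50,165),(22,150,255),16);print(a,s,plane(W,a,.099))
```

```text
[0.45140628 0.37665706 0.1544779 ] [-3.14139887e+00 -1.27332002e-04  3.13983553e+00]
[281.82430308 218.98585416]
[281.1452514  221.17318436] [271 211  22  21 358] [0.45288643 0.37794247]
```

View pics/w3.png

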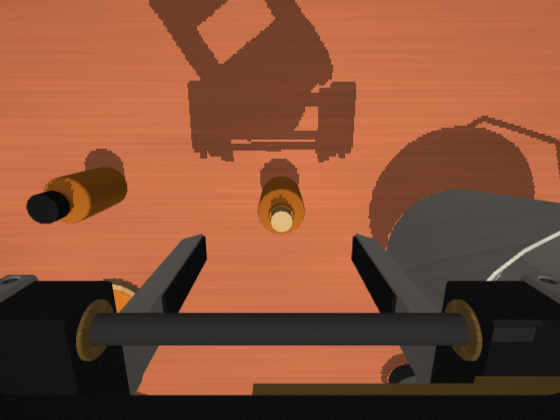

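The wrist view shows the amber cork at (281,221), which is (0.452, 0.378). The bucket rim clears the gripper body by about 20 mm.

To row units: 128 mm / 500 = 0.256, 120 mm / 500 = 0.24.

Emit:
arm_command:
  plan:
    - [[0,0.002,0.08,0,0,0,-1],[0,0.002,0.15,0,0,0,-1],[0,0.002,0.21,0,0,0,-1],[0,0.002,0.24,0,0,0,-1],[0,0.002,0.256,0,0,0,-1],[0,0.002,0.256,0,0,0,-1],[0,0.002,0.256,0,0,0,1],[0,0.002,0.256,0,0,0,1],[0,0.002,0.256,0,0,0,1],[0,0.002,0.256,0,0,0,1],[0,0.002,0.256,0,0,0,1],[0,0.002,0.256,0,0,0,1]]

```text
time_s: 11.15
ee_pos: [0.4508, 0.3788, 0.0266]
eef_rot: [3.142, 0.0, 3.141]
force: [-0.3, -0.6, -0.3]
grip_width: 0.0495
grip_force: 0.0
```

Emit:
arm_command:
  plan:
    - [[0,0,0,0,0,0,1],[0,0,0,0,0,0,1],[0,0,0,0,0,0,1],[0,0,0,0,0,0,1]]

```text
time_s: 11.55
ee_pos: [0.4508, 0.3788, 0.0266]
eef_rot: [-3.142, 0.0, 3.141]
force: [-0.5, 0.5, 1.5]
grip_width: 0.0435
grip_force: 15.0
```

Emit:
arm_command:
  plan:
    - [[0,0,-0.01,0,0,0,1],[0,0,-0.03,0,0,0,1],[0,0,-0.06,0,0,0,1],[0,0,-0.11,0,0,0,1],[0,0,-0.17,0,0,0,1],[0,0,-0.22,0,0,0,1],[0,0,-0.25,0,0,0,1],[0,0,-0.25,0,0,0,1]]

```text
time_s: 12.35
ee_pos: [0.4516, 0.3794, 0.155]
eef_rot: [3.139, 0.004, 3.141]
force: [-0.4, -0.8, -2.3]
grip_width: 0.0436
grip_force: 15.0
```

To row units: -207 mm / 500 = -0.414, -205 mm / 500 = -0.41.

Emit:
arm_command:
  plan:
    - [[-0.012,-0.016,0,0,0,0,1],[-0.036,-0.05,0,0,0,0,1],[-0.068,-0.094,0,0,0,0,1],[-0.1,-0.14,0,0,0,0,1],[-0.134,-0.186,0,0,0,0,1],[-0.168,-0.232,0,0,0,0,1],[-0.202,-0.28,0,0,0,0,1],[-0.236,-0.326,0,0,0,0,1],[-0.264,-0.366,0,0,0,0,1],[-0.286,-0.396,0,0,0,0,1],[-0.298,-0.41,0,0,0,0,1],[-0.3,-0.414,0,0,0,0,1]]

```text
time_s: 13.55
ee_pos: [0.601, 0.1711, 0.151]
eef_rot: [-3.141, -0.001, 3.141]
force: [-1.0, -0.1, -0.5]
grip_width: 0.0438
grip_force: 15.0
```

To row units: 113 mm / 500 = 0.226, 111 mm / 500 = 0.222.

Emit:
arm_command:
  plan:
    - [[0,0,0,0,0,0,1],[0,0,0.02,0,0,0,1],[0,0,0.06,0,0,0,1],[0,0,0.11,0,0,0,1],[0,0,0.15,0,0,0,1],[0,0,0.18,0,0,0,1],[0,0,0.2,0,0,0,1],[0,0,0.214,0,0,0,1],[0,0,0.222,0,0,0,1],[0,0,0.226,0,0,0,1],[0,0,0.226,0,0,0,1],[0,0,0.226,0,0,0,1]]

```text
time_s: 14.75
ee_pos: [0.601, 0.1718, 0.0391]
eef_rot: [3.141, 0.001, 3.141]
force: [0.3, -1.3, -1.8]
grip_width: 0.0436
grip_force: 15.0
```

To row units: 2.6 mm / 500 = 0.0052, 2.2 mm / 500 = 0.0044.

Emit:
arm_command:
  plan:
    - [[0,0,0.002,0,0,0,1],[0,0,0.0034,0,0,0,1],[0,0,0.0044,0,0,0,1],[0,0,0.0052,0,0,0,1],[0,0,0.0052,0,0,0,1],[0,0,0.0052,0,0,0,1]]

```text
time_s: 15.35
ee_pos: [0.6009, 0.1718, 0.0366]
eef_rot: [3.142, 0.0, 3.141]
force: [-2.2, -0.6, 6.0]
grip_width: 0.0439
grip_force: 15.0
```

Contact. Releasing, then on to the blue bottle at (0.610, -0.156).

To row units: -118 mm / 500 = -0.236, -112 mm / 500 = -0.224.

Emit:
arm_command:
  plan:
    - [[0,0,0,0,0,0,-1],[0,0,0,0,0,0,-1],[0,0,0,0,0,0,-1],[0,0,0,0,0,0,-1],[0,0,0,0,0,0,-1],[0,0,-0.01,0,0,0,-1],[0,0,-0.04,0,0,0,-1],[0,0,-0.1,0,0,0,-1],[0,0,-0.17,0,0,0,-1],[0,0,-0.224,0,0,0,-1],[0,0,-0.236,0,0,0,-1],[0,0,-0.236,0,0,0,-1]]

```text
time_s: 16.55
ee_pos: [0.6011, 0.1719, 0.1553]
eef_rot: [3.141, 0.002, 3.141]
force: [0.6, -0.2, -0.8]
grip_width: 0.0941
grip_force: 0.0
```

To row units: -328 mm / 500 = -0.656, -310 mm / 500 = -0.62.

Emit:
arm_command:
  plan:
    - [[0,-0.03,0,0,0,0,-1],[-0.002,-0.09,0,0,0,0,-1],[-0.004,-0.17,0,0,0,0,-1],[-0.006,-0.25,0,0,0,0,-1],[-0.008,-0.33,0,0,0,0,-1],[-0.01,-0.41,0,0,0,0,-1],[-0.012,-0.49,0,0,0,0,-1],[-0.014,-0.56,0,0,0,0,-1],[-0.016,-0.62,0,0,0,0,-1],[-0.018,-0.656,0,0,0,0,-1],[-0.018,-0.656,0,0,0,0,-1],[-0.018,-0.656,0,0,0,0,-1]]

```text
time_s: 17.75
ee_pos: [0.6094, -0.1559, 0.1532]
eef_rot: [3.141, -0.001, 3.141]
force: [0.8, 0.3, 0.4]
grip_width: 0.0941
grip_force: 0.0
```

```bash
cat > cork.py <<'E'
from h import *
import sys
x,y,f=float(sys.argv[1]),float(sys.argv[2]),sys.argv[3]
W=P("wrist");p,d=cams.camera("wrist");cv2.imwrite(f,p);print(ctrl.get_obs()["ee_pos"].round(4) if hasattr(ctrl.get_obs()["ee_pos"],'round') else ctrl.get_obs()["ee_pos"])
r=W@np.array([x,y,.099,1]);print(r[:2]/r[2])
a,s,_=comp(p,tuple(int(v) for v in r[:2]/r[2]),(8,50,165),(22,150,255),16);print(a,s,plane(W,a,.099).round(4))
E
python3 cork.py .61 -.1565 pics/w4.png
```

```text
[ 0.6095 -0.1553  0.1534]
[278.61974016 220.74701417]
[275.9915493  222.85915493] [266 213  21  21 355] [ 0.6118 -0.1587]
```

View pics/w4.png

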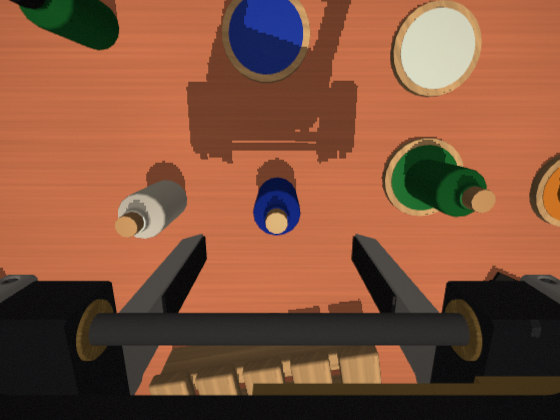

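The wrist view shows the blue cork at (276,223), which is (0.611, -0.158), with white to its left and green to its right, both clear.

To row units: 128 mm / 500 = 0.256, 120 mm / 500 = 0.24.

Emit:
arm_command:
  plan:
    - [[-0.002,-0.004,0.08,0,0,0,-1],[-0.002,-0.004,0.15,0,0,0,-1],[-0.002,-0.004,0.21,0,0,0,-1],[-0.002,-0.004,0.24,0,0,0,-1],[-0.002,-0.004,0.256,0,0,0,-1],[-0.002,-0.004,0.256,0,0,0,-1],[-0.002,-0.004,0.256,0,0,0,1],[-0.002,-0.004,0.256,0,0,0,1],[-0.002,-0.004,0.256,0,0,0,1],[-0.002,-0.004,0.256,0,0,0,1],[-0.002,-0.004,0.256,0,0,0,1],[-0.002,-0.004,0.256,0,0,0,1]]

```text
time_s: 19.0
ee_pos: [0.6107, -0.1582, 0.0261]
eef_rot: [-3.142, 0.0, 3.141]
force: [1.2, 0.1, 0.3]
grip_width: 0.0494
grip_force: 0.0
```

Emit:
arm_command:
  plan:
    - [[0,0,0,0,0,0,1],[0,0,0,0,0,0,1],[0,0,0,0,0,0,1],[0,0,0,0,0,0,1]]

```text
time_s: 19.4
ee_pos: [0.6107, -0.1582, 0.026]
eef_rot: [3.142, 0.0, 3.141]
force: [-0.3, 0.5, 1.1]
grip_width: 0.0436
grip_force: 15.0
```

To row units: -125 mm / 500 = -0.25, -110 mm / 500 = -0.22.

Emit:
arm_command:
  plan:
    - [[0,0,-0.01,0,0,0,1],[0,0,-0.03,0,0,0,1],[0,0,-0.06,0,0,0,1],[0,0,-0.11,0,0,0,1],[0,0,-0.17,0,0,0,1],[0,0,-0.22,0,0,0,1],[0,0,-0.25,0,0,0,1],[0,0,-0.25,0,0,0,1]]

```text
time_s: 20.2
ee_pos: [0.6115, -0.1585, 0.1537]
eef_rot: [-3.14, 0.004, 3.141]
force: [-0.1, 0.4, -0.8]
grip_width: 0.044
grip_force: 15.0
```

To row units: 163 mm / 500 = 0.326, 161 mm / 500 = 0.322.

Emit:
arm_command:
  plan:
    - [[0.01,0,0,0,0,0,1],[0.034,-0.002,0,0,0,0,1],[0.068,-0.004,0,0,0,0,1],[0.104,-0.006,0,0,0,0,1],[0.14,-0.008,0,0,0,0,1],[0.176,-0.01,0,0,0,0,1],[0.212,-0.012,0,0,0,0,1],[0.248,-0.014,0,0,0,0,1],[0.282,-0.016,0,0,0,0,1],[0.308,-0.018,0,0,0,0,1],[0.322,-0.02,0,0,0,0,1],[0.326,-0.02,0,0,0,0,1]]

```text
time_s: 21.4
ee_pos: [0.4469, -0.1681, 0.1503]
eef_rot: [3.141, -0.001, 3.141]
force: [-0.1, -0.5, -1.1]
grip_width: 0.0443
grip_force: 15.0
```

To row units: 113 mm / 500 = 0.226, 111 mm / 500 = 0.222.

Emit:
arm_command:
  plan:
    - [[0,0,0,0,0,0,1],[0,0,0.02,0,0,0,1],[0,0,0.06,0,0,0,1],[0,0,0.11,0,0,0,1],[0,0,0.15,0,0,0,1],[0,0,0.18,0,0,0,1],[0,0,0.2,0,0,0,1],[0,0,0.214,0,0,0,1],[0,0,0.222,0,0,0,1],[0,0,0.226,0,0,0,1],[0,0,0.226,0,0,0,1],[0,0,0.226,0,0,0,1]]

```text
time_s: 22.6
ee_pos: [0.4479, -0.1683, 0.0384]
eef_rot: [-3.141, 0.001, 3.141]
force: [0.7, -0.7, -1.7]
grip_width: 0.0438
grip_force: 15.0
```

To row units: 2.6 mm / 500 = 0.0052, 1.7 mm / 500 = 0.0034.

Emit:
arm_command:
  plan:
    - [[0,0,0.002,0,0,0,1],[0,0,0.0034,0,0,0,1],[0,0,0.0044,0,0,0,1],[0,0,0.0052,0,0,0,1],[0,0,0.0052,0,0,0,1],[0,0,0.0052,0,0,0,1]]

```text
time_s: 23.2
ee_pos: [0.4478, -0.1682, 0.0359]
eef_rot: [-3.141, 0.0, 3.141]
force: [-3.0, 1.6, 6.6]
grip_width: 0.0437
grip_force: 15.0
```

Blue is seated. Releasing, then on to white.

Emit:
arm_command:
  plan:
    - [[0,0,0,0,0,0,-1],[0,0,0,0,0,0,-1],[0,0,0,0,0,0,-1],[0,0,0,0,0,0,-1],[0,0,0,0,0,0,-1],[0,0,-0.01,0,0,0,-1],[0,0,-0.04,0,0,0,-1],[0,0,-0.1,0,0,0,-1],[0,0,-0.17,0,0,0,-1],[0,0,-0.224,0,0,0,-1],[0,0,-0.236,0,0,0,-1],[0,0,-0.236,0,0,0,-1]]

```text
time_s: 24.4
ee_pos: [0.4479, -0.1683, 0.1538]
eef_rot: [-3.141, 0.001, 3.141]
force: [0.7, -0.1, -0.9]
grip_width: 0.0943
grip_force: 0.0
```

To row units: -165 mm / 500 = -0.33, -150 mm / 500 = -0.3.

Emit:
arm_command:
  plan:
    - [[-0.02,-0.014,0,0,0,0,-1],[-0.06,-0.042,0,0,0,0,-1],[-0.11,-0.076,0,0,0,0,-1],[-0.16,-0.11,0,0,0,0,-1],[-0.21,-0.144,0,0,0,0,-1],[-0.26,-0.178,0,0,0,0,-1],[-0.3,-0.206,0,0,0,0,-1],[-0.33,-0.226,0,0,0,0,-1],[-0.33,-0.226,0,0,0,0,-1],[-0.33,-0.226,0,0,0,0,-1],[-0.33,-0.226,0,0,0,0,-1]]

```text
time_s: 25.5
ee_pos: [0.612, -0.2807, 0.1526]
eef_rot: [3.141, -0.001, 3.142]
force: [-0.2, 0.6, -0.2]
grip_width: 0.094
grip_force: 0.0
```

```bash
python3 cork.py .6135 -.281 pics/w5.png
```

```text
[ 0.6121 -0.2808  0.1531]
[279.00820764 221.95590298]
[277.41966427 225.00479616] [266 214  27  23 417] [ 0.6161 -0.2823]
```

View pics/w5.png

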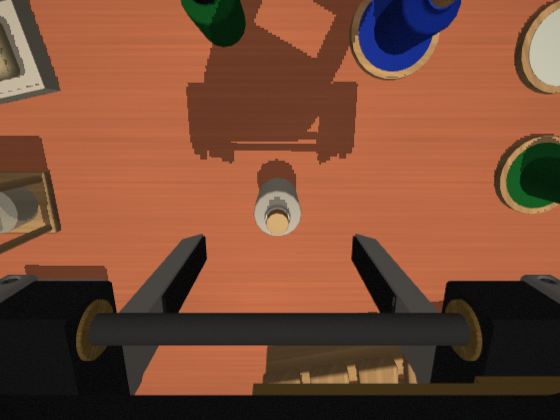

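The wrist view shows the white cork at about (277,223), which is (0.6145, -0.282). Descending.

Emit:
arm_command:
  plan:
    - [[-0.002,-0.002,0.08,0,0,0,-1],[-0.002,-0.002,0.15,0,0,0,-1],[-0.002,-0.002,0.21,0,0,0,-1],[-0.002,-0.002,0.24,0,0,0,-1],[-0.002,-0.002,0.254,0,0,0,-1],[-0.002,-0.002,0.254,0,0,0,-1],[-0.002,-0.002,0.254,0,0,0,1],[-0.002,-0.002,0.254,0,0,0,1],[-0.002,-0.002,0.254,0,0,0,1],[-0.002,-0.002,0.254,0,0,0,1],[-0.002,-0.002,0.254,0,0,0,1],[-0.002,-0.002,0.254,0,0,0,1]]

```text
time_s: 26.75
ee_pos: [0.6137, -0.2822, 0.0265]
eef_rot: [-3.142, 0.0, 3.141]
force: [-0.1, -0.2, 0.4]
grip_width: 0.0496
grip_force: 0.0
```

Emit:
arm_command:
  plan:
    - [[0,0,0,0,0,0,1],[0,0,0,0,0,0,1],[0,0,0,0,0,0,1],[0,0,0,0,0,0,1]]

```text
time_s: 27.15
ee_pos: [0.6137, -0.2822, 0.0264]
eef_rot: [3.142, -0.0, 3.141]
force: [-0.5, -0.3, 0.6]
grip_width: 0.0438
grip_force: 15.0
```

Emit:
arm_command:
  plan:
    - [[0,0,-0.01,0,0,0,1],[0,0,-0.03,0,0,0,1],[0,0,-0.06,0,0,0,1],[0,0,-0.11,0,0,0,1],[0,0,-0.17,0,0,0,1],[0,0,-0.22,0,0,0,1],[0,0,-0.25,0,0,0,1],[0,0,-0.25,0,0,0,1]]

```text
time_s: 27.95
ee_pos: [0.6144, -0.2826, 0.1543]
eef_rot: [-3.14, 0.004, 3.141]
force: [-1.1, -0.2, -0.9]
grip_width: 0.0439
grip_force: 15.0
```

To row units: 281.5 mm / 500 = 0.563, 277 mm / 500 = 0.554.

Emit:
arm_command:
  plan:
    - [[0.008,0.016,0,0,0,0,1],[0.03,0.056,0,0,0,0,1],[0.062,0.116,0,0,0,0,1],[0.096,0.178,0,0,0,0,1],[0.13,0.24,0,0,0,0,1],[0.164,0.302,0,0,0,0,1],[0.198,0.366,0,0,0,0,1],[0.232,0.428,0,0,0,0,1],[0.262,0.486,0,0,0,0,1],[0.286,0.53,0,0,0,0,1],[0.3,0.554,0,0,0,0,1],[0.304,0.563,0,0,0,0,1]]

```text
time_s: 29.15
ee_pos: [0.4608, 0.0002, 0.1507]
eef_rot: [3.141, -0.001, -3.141]
force: [0.3, 0.0, -2.0]
grip_width: 0.0441
grip_force: 15.0
```

To row units: 113 mm / 500 = 0.226, 111 mm / 500 = 0.222.

Emit:
arm_command:
  plan:
    - [[0,0,0,0,0,0,1],[0,0,0.02,0,0,0,1],[0,0,0.06,0,0,0,1],[0,0,0.11,0,0,0,1],[0,0,0.15,0,0,0,1],[0,0,0.18,0,0,0,1],[0,0,0.2,0,0,0,1],[0,0,0.214,0,0,0,1],[0,0,0.222,0,0,0,1],[0,0,0.226,0,0,0,1],[0,0,0.226,0,0,0,1],[0,0,0.226,0,0,0,1]]

```text
time_s: 30.35
ee_pos: [0.462, -0.0007, 0.0388]
eef_rot: [-3.141, 0.001, 3.141]
force: [1.1, 0.4, -0.9]
grip_width: 0.0441
grip_force: 15.0
```

To row units: 2.6 mm / 500 = 0.0052, 2.2 mm / 500 = 0.0044.

Emit:
arm_command:
  plan:
    - [[0,0,0.002,0,0,0,1],[0,0,0.0034,0,0,0,1],[0,0,0.0044,0,0,0,1],[0,0,0.0052,0,0,0,1],[0,0,0.0052,0,0,0,1],[0,0,0.0052,0,0,0,1]]

```text
time_s: 30.95
ee_pos: [0.4619, -0.0007, 0.0363]
eef_rot: [-3.142, 0.0, 3.141]
force: [-3.1, 0.6, 7.0]
grip_width: 0.0439
grip_force: 15.0
```

To row units: -170 mm / 500 = -0.34, -145 mm / 500 = -0.29.

Emit:
arm_command:
  plan:
    - [[0,0,0,0,0,0,-1],[0,0,0,0,0,0,-1],[0,0,0,0,0,0,-1],[0,0,0,0,0,0,-1],[0,0,0,0,0,0,-1],[0,0,-0.01,0,0,0,-1],[0,0,-0.04,0,0,0,-1],[0,0,-0.1,0,0,0,-1],[0,0,-0.17,0,0,0,-1],[0,0,-0.23,0,0,0,-1],[0,0,-0.29,0,0,0,-1],[0,0,-0.34,0,0,0,-1]]

```text
time_s: 32.15
ee_pos: [0.4617, -0.0007, 0.2079]
eef_rot: [-3.141, 0.001, 3.141]
force: [-0.5, 0.2, -0.3]
grip_width: 0.094
grip_force: 0.0
```

To row units: 260 mm / 500 = 0.52, 220 mm / 500 = 0.44.

Emit:
arm_command:
  plan:
    - [[0.06,0.04,0,0,0,0,-1],[0.12,0.12,0,0,0,0,-1],[0.16,0.2,0,0,0,0,-1],[0.18,0.28,0,0,0,0,-1],[0.2,0.36,0,0,0,0,-1],[0.22,0.44,0,0,0,0,-1],[0.24,0.52,0,0,0,0,-1],[0.24,0.52,0,0,0,0,-1],[0.24,0.52,0,0,0,0,-1],[0.24,0.52,0,0,0,0,-1]]

```text
time_s: 33.15
ee_pos: [0.342, 0.2586, 0.2059]
eef_rot: [-3.141, 0.0, 3.141]
force: [0.3, 0.2, -0.6]
grip_width: 0.0942
grip_force: 0.0
```

Run:
```python
from h import *
a,_=cams.camera("top");b,_=cams.camera("scene")
cv2.imwrite("pics/fin.png",np.vstack([cv2.resize(a[150:290,90:470],(760,280)),cv2.resize(b[120:300,120:420],(500,300))[:, :]]) if 0 else np.vstack([cv2.resize(a[150:290,90:470],(760,280)),cv2.copyMakeBorder(cv2.resize(b[120:300,120:420],(500,300)),0,0,0,260,0)]))
```

```text
(no output)
```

View pics/fin.png

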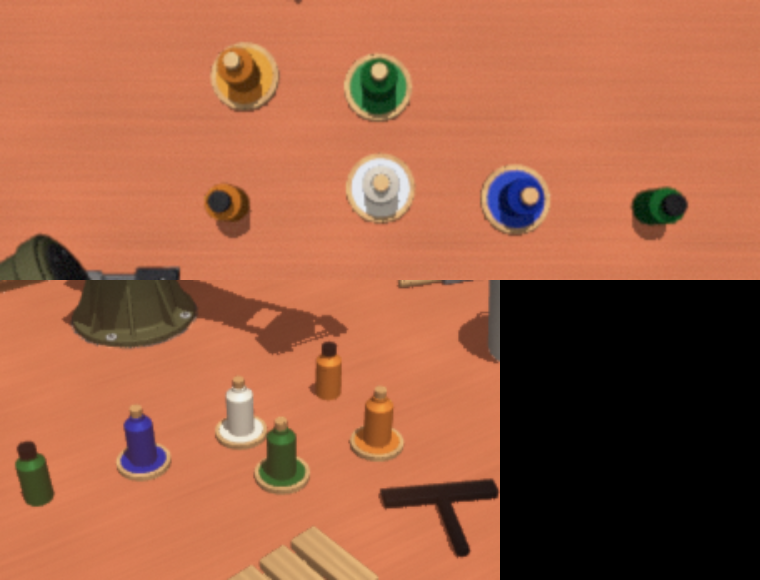

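Both views show all four bottles upright on their matching pads, and the two capped bottles where they were.

```bash
python3 -c "
from station import ctrl
print(ctrl.hand_in())"
```

```text
the job is handed in; nothing more can be done
None
```

All four corked bottles stand upright on the coasters of their own colour, the two capped bottles are where they were, and I handed the job in at about 33 s of the 106 s allowed (the hand-in returned no verdict).

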